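# Open the latched test-guard gate on an electronics bench

## Robot

A 6-joint arm with a two-finger parallel gripper is mounted at the origin on the work surface. World frame = base frame: x ahead of the robot, y to its left, z up, the work surface at z = 0. Lengths are in m, angles in degrees, forces in N, time in s.
With the tool pointing down it reaches from about 0.3 to 0.95 m from the base axis. Payload 3.1 kg.
Tool frame: the origin (TCP) lies midway between the tips of the shut fingers; the grasp point (between the pads) lies 19 mm behind it; z points along the fingers, y is the direction in which the jaws open and shut (so a half turn about z gives the same grasp; the last joint's range is limited). The gripper opens to 85 mm and grips with 20 to 120 N. Pads are 22 mm wide; open, the fingers measure 114 mm over their backs; the gripper's body (76 mm by 85 mm) begins 54 mm behind the grasp point. The pads swing forward as they close: fully open they stand 13 mm farther back than shut.
Start: joints at [73.012, 17.653, 93.61, -0, 68.738, -3.994], TCP at [0.141, 0.609, 0.231] pointing down, gripper open.
Joint ranges: [-175.34, 175.34], [-45.06, 112.39], [2.9, 150.54], [-68.45, 248.45], [3.09, 151.38], [-168.51, 168.51]. Speed limits (degrees/s): [159.86, 159.86, 180, 180, 180, 180].

## Interface

Orientations are given as a 3x3 rotation matrix whose columns are the frame's x, y, z axes.
In Python, from cell import env gives the robot as it stands. The module is installed in compiled form; this text tells all that it offers.
- The arm moves only by the tool send_rows, never from a script. Its argument "steps" is a list that holds one entry, the list of rows, each a list of 7 numbers: the shift along the world's x, y, z in mm, then the turn, a rotation vector about the world's x, y, z in rad, then the opening, from 0 (shut) to 1 (fully open). In form: [[[dx, dy, dz, ax, ay, az, jaw], ...]]. A call has 1 to 12 rows; each row is the pose to reach, as a shift and turn from the pose commanded when the call began; what a row does not reach only later rows make up. A row lasts 1/10 s, in which the tool goes at most 50 mm and 8.59 degrees, less where a joint would pass 70% of its speed; a pose out of reach is approached as far as the arm can. A call with a gripper value outside its range is refused whole. The fingers move at their own pace and stop on an object; the grip force is fixed at half the most. Time passes only in rows, so rows that repeat a pose let the fingers close. It gives the time, the measured TCP pose, the force and the opening at its end, in the units of the state.
- env.get_state(): the state, without advancing time (a new reading comes with each control period).
- env.grab_frame(name): name is "scene" or "side" or "wrist"; returns a dict with "image" (480x640x3 uint8, red, green, blue), "fov_y" (degrees; the focal length in pixels is half the picture's height over the tangent of half this angle, whatever the lens; pixels are square), "cx", "cy" (the principal point, pixels), "origin" and "orientation" of the camera in the world; the wrist camera has in their place "hand_eye" (4x4, takes a point from camera to tool coordinates, whose origin is the TCP and whose axes are the flange's). Camera axes: x right, y up, looking along -z (the intrinsics and any distortion apply to the point x, -y, -z); pixel columns grow to the right and rows downward; lengths in m; the calibration is good to about 2 mm. A picture is of the moment at which its call begins: read the wrist's pose just before it. There is no depth.
- env.sign_off(): hands the job in, once; it reports no verdict.
Trained networks look in the newest picture that a camera, given by its name, has taken for a name from the list of things; names that differ only in an ending like _2 or _b are one class to them, and where a whole thing is asked for, a point or a joint stands for the part that bears it (a point fixed in the world has none). Each returns a list of dicts, best first, with "conf" (0 to 1); they miss things now and then, are a little off and sometimes report something else, mostly with a low value. They report only what shows in the picture. A call takes as long as a camera call. They do not tell look-alikes from the thing itself.
- env.regions_of(thing, camera): "mask" (480x640 bool, what is visible of it) and "extent" ([left, top, right, bottom] as shares, 0 to 1, of the picture: columns of its width, rows of its height, round what is visible of it).
- env.tip_of(thing, camera): "position" ([row, column] as shares, 0 to 1, of the picture: columns of its width, rows of its height: a listed point, or the origin of a listed thing).
The state is a dict: "time_s": time; "qpos": joint angles; "joint_velocities": joint speeds; "joint_torque": joint torques, N m; "tool_pos": TCP position; "eef_rot": TCP orientation; "ft_force": force on the tool from outside, world axes, zero at the start; "wrist_torque": the same for the moment, N m; "finger_gap": opening from 0.0 (shut) to 1.0 (fully open).
Only numpy, scipy, OpenCV 4.12 (cv2) and the standard library are available. Lean on these libraries where they do the work, as an engineer would, in place of code of your own. Each camera call takes 0.05 s, during which the arm holds its last target. There are 200 camera calls.

## Task

A burn-in guard with two fenced bays stands on the repair bench, each bay closed by its own gate with a gravity latch. Open the gate of the bay that holds the bare circuit board (not the one with the closed metal power-supply box): lift its latch bar out of the catch by the upright black grip and swing the gate towards the robot until it stands at least 60 degrees open, then let go with the latch bar hanging level again. Leave the other gate and its latch shut, and do not shift the board.

Things in the scene. Friction and masses are not known exactly. Their poses are not given: they have to be found in the camera images.
- cage: Fixed open-topped aluminium guard with two bays, 225 x 462 x 122 mm high. Origin: on the bench, middle of its front line; x into the bays, y to the left bay, z up. Left bay y 22..210 mm, right bay mirrored. Each gate (top at 118 mm) hinges on a vertical axis at x 0, y +208 (left) or -208 mm (right); its inner end swings out to -x, at most 87 deg; it stays where left (slight friction, 0.45 kg).
- grip_left (a point): Point on the left latch's grip, an upright black rod 14 mm thick, top 174 mm up, free on all sides above 122. Latched: (-14, 65, 156) mm in the guard's frame. It rides on a steel bar (108 mm up, 0.16 kg) on the gate's face, which turns about a screw square to the gate at (-14, 150, 108); point and bar's free end are 85 and 144 mm from the screw along the bar. x square to gate, z along rod.
- grip_right (a point): The same on the right gate, mirrored (y negative). Either bar's free end lies behind an upright lip on the middle post (lip top 116 mm, level with the bar's top), which holds the gate until the bar is turned up about 8 deg; 15 to 25 deg is sure, its stop is at 40 deg. Screw, bar and grip swing with the gate. Released, the bar falls back level.
- board: Bare circuit board 100 x 120 mm, dark green on brass standoffs, with a copper ring transformer, two black capacitors and a finned heat sink, 43 mm high overall. It stands loose on the 10 mm base plate in one of the bays; the other bay holds a closed steel power-supply box, 110 x 85 x 42 mm. Origin: middle of its underside, z up.
Not all that is in view belongs to the job. What is shaped like the board but purple or red is not meant.

How it is judged (in metres and radians):
On the way:
1. the latch bar of the board's gate is lifted out of its catch (((y of board in the frame of cage above 0 m and angle between grip_left's own z axis and vertical above 0.12 rad) or (y of board in the frame of cage below 0 m and angle between grip_right's own z axis and vertical above 0.12 rad))), for 0.1 s.
At the end, for the whole second after the job is handed in: The gate of the bay with the board stands at least 60 degrees open (55 is accepted) and its latch bar hangs level (within 5 degrees); the other gate is shut (within 4 degrees) with its bar level (within 5 degrees) (((y of board in the frame of cage above 0 m and angle between the x axis of grip_left and the x axis of cage, either way round above 0.96 rad and angle between each of grip_left, grip_right's own z axis and vertical below 0.1 rad and angle between the x axis of grip_right and the x axis of cage, either way round below 0.08 rad) or (y of board in the frame of cage below 0 m and angle between the x axis of grip_right and the x axis of cage, either way round above 0.96 rad and angle between each of grip_right, grip_left's own z axis and vertical below 0.1 rad and angle between the x axis of grip_left and the x axis of cage, either way round below 0.08 rad))); the robot touches nothing.
It fails at once if the other bay's latch or gate is opened (its grip moved more than 25 mm) ((y of board in the frame of cage above 0 m and distance of grip_right from where it was at the start of the episode above 0.025 m) or (y of board in the frame of cage below 0 m and distance of grip_left from where it was at the start of the episode above 0.025 m)).
It fails at once if the circuit board is shifted more than 15 mm (distance of board from where it was at the start of the episode above 0.015 m).
It also fails if it takes over 38 s, if anything falls off the work surface, if the arm or the gripper's body presses on something with over 40 N, if the wrist force passes 120 N, or if a joint passes its speed limit or range.

## Working session

There is one attempt and no reset: what is moved stays moved. The work goes in short steps, Python scripts to look and compute and a tool call to move; the robot and the scene stay as the last step left them, time stands still between calls to the robot, and variables do not carry over. Pictures are saved under pics/ and viewed, about 8 in all and at most 12, crops included, and the job is handed in when it is done.

Besides the shell and the picture viewer there is one more tool, called after "Request:" as name([rows], argument=value, ...), one row to a line, values as JSON. send_rows: Moves the arm, as the interface text tells. Its arguments: {"type":"object","properties":{"steps":{"type":"array","items":{"type":"array","items":{"type":"array","items":{"type":"number"}}}}},"required":["steps"]}

```bash
mkdir -p pics; cat > h.py <<'E'
import numpy as np, cv2, json
from cell import env
def grab(n):
    s=env.get_state(); f=env.grab_frame(n)
    if 'hand_eye' in f:
        T=np.eye(4);T[:3,:3]=s['eef_rot'];T[:3,3]=s['tool_pos'];T=T@np.array(f['hand_eye']);f['origin']=T[:3,3];f['orientation']=T[:3,:3]
    f['fl']=240/np.tan(np.radians(f['fov_y'])/2)
    return f
def proj(f,P):
    c=(np.atleast_2d(P)-f['origin'])@np.array(f['orientation'])
    return np.c_[f['cx']+f['fl']*c[:,0]/-c[:,2], f['cy']+f['fl']*c[:,1]/c[:,2]]
E
python3 - <<'E'
from h import *
s=env.get_state();print(s['time_s'],s['tool_pos'],s['eef_rot'])
for n in ['scene','side','wrist']:
    f=grab(n);cv2.imwrite(f'pics/{n}0.png',f['image'][:,:,::-1])
    print(n,[ (k,np.round(v,4).tolist()) for k,v in f.items() if k!='image'])
    for t in ['cage','grip_left','grip_right','board']:
        print(t,[(round(d['conf'],2),(np.array(d['position'])[::-1]*[640,480]).round(1).tolist()) for d in env.tip_of(t,n)])
E
```

```text
0.0 [0.14031389 0.60819977 0.23006357] [[-9.74396533e-01  2.24835388e-01 -6.67416439e-04]
 [ 2.24836323e-01  9.74394076e-01 -2.19388812e-03]
 [ 1.57062938e-04 -2.28777644e-03 -9.99997371e-01]]
scene [('fov_y', 42.9721), ('cx', 321.9471), ('cy', 237.7664), ('origin', [1.3507, -0.5885, 0.7513]), ('orientation', [[0.606, -0.4443, 0.6599], [0.7953, 0.3591, -0.4885], [-0.0199, 0.8208, 0.5709]]), ('fl', 609.7106)]
cage [(0.86, [372.5, 274.2])]
grip_left [(0.65, [391.3, 193.9])]
grip_right [(0.72, [346.3, 220.3])]
board [(0.79, [187.6, 286.9]), (0.72, [231.4, 365.7]), (0.57, [376.7, 325.0])]
side [('fov_y', 46.3388), ('cx', 312.5872), ('cy', 234.2175), ('origin', [0.3048, 0.676, 0.6024]), ('orientation', [[-0.9147, 0.2031, -0.3495], [-0.4042, -0.4735, 0.7826], [-0.0066, 0.857, 0.5152]]), ('fl', 560.7891)]
cage [(0.75, [276.1, 324.4])]
grip_left [(0.69, [266.9, 269.7])]
grip_right [(0.67, [293.8, 226.1])]
board [(0.97, [439.3, 258.0]), (0.89, [241.9, 270.3]), (0.89, [338.1, 226.0])]
wrist [('fov_y', 68.5466), ('cx', 319.0041), ('cy', 237.6802), ('hand_eye', [[-0.0, 0.9631, 0.2691, 0.0691], [1.0, -0.0001, 0.0002, -0.0007], [0.0002, 0.2691, -0.9631, -0.1424], [0.0, 0.0, 0.0, 1.0]]), ('origin', [0.0731, 0.6239, 0.3737]), ('orientation', [[0.2248, -0.9385, -0.2622], [0.9744, 0.2165, 0.0607], [-0.0002, -0.2691, 0.9631]]), ('fl', 352.179)]
cage []
grip_left []
grip_right []
board []
```

View pics/scene0.png

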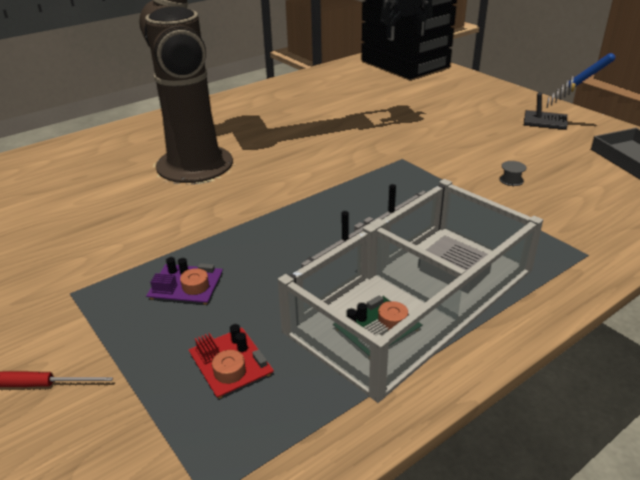

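View pics/side0.png

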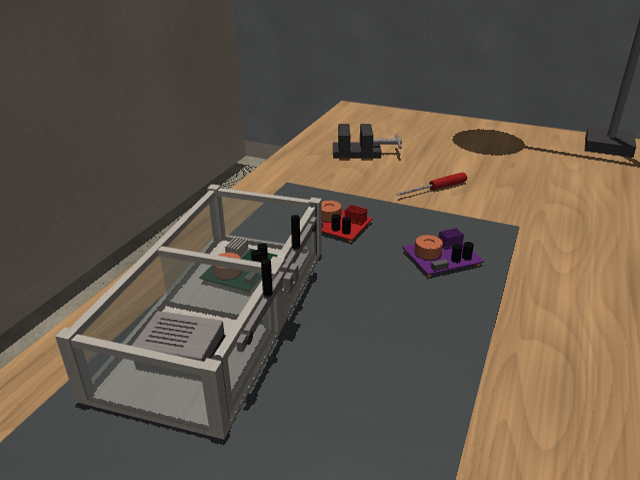

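Both pictures show the green board in the bay nearer the scene camera (scene ≈ (376,325), side ≈ (241,270)). That is the right bay, so the grip is grip_right: scene ≈ (346,222), side ≈ (296,230). The purple and red look-alikes lie outside the cage. Next I fit the cage pose.

```bash
python3 - <<'E'
from h import *
from scipy.optimize import least_squares
F={n:grab(n) for n in ['scene','side']}
P={'cage':[0,0,0],'grip_left':[-.014,.065,.156],'grip_right':[-.014,-.065,.156]}
obs=[]
for n in F:
    for t in P:
        d=env.tip_of(t,n)[0]; obs.append((n,P[t],np.array(d['position'])[::-1]*[640,480]))
def W(p,P):
    c,s=np.cos(p[2]),np.sin(p[2]);return np.array([[c,-s,0],[s,c,0],[0,0,1]])@np.array(P)+[p[0],p[1],0]
r=lambda p:np.concatenate([proj(F[n],W(p,P))[0]-o for n,P,o in obs])
s=least_squares(r,[.6,0,0],loss='soft_l1',f_scale=2);p=s.x
print(p[:2],np.degrees(p[2]),r(p).reshape(-1,2).round(1).tolist())
print('gripR',W(p,P['grip_right']),'hingeR',W(p,[0,-.208,0]))
for n in F:
    im=F[n]['image'][:,:,::-1].copy()
    for x in (0,.225):
        for y in (-.231,.231):
            for z in (0,.122):
                u=proj(F[n],W(p,[x,y,z]))[0];cv2.circle(im,tuple(int(v) for v in u),3,(0,255,255),1)
    for y in (-.065,.065):
        for z in (.122,.174):
            u=proj(F[n],W(p,[-.014,y,z]))[0];cv2.circle(im,tuple(int(v) for v in u),3,(0,0,255),1)
    F[n]['ov']=im
a=F['scene']['ov'][150:420,250:570];b=F['side']['ov'][170:440,50:370]
cv2.imwrite('pics/ov.png',cv2.resize(np.vstack([a,b]) if 0 else np.hstack([a,b]),None,fx=1.25,fy=1.25,interpolation=2))
E
```

```text
[0.64935362 0.05545798] 8.142972438936669 [[-0.0, 1.8], [2.0, -3.1], [0.3, 0.5], [0.6, -0.8], [0.6, -0.2], [0.2, 0.6]]
gripR [ 0.64470161 -0.01086968  0.156     ] hingeR [ 0.67881551 -0.1504449   0.        ]
```

View pics/ov.png

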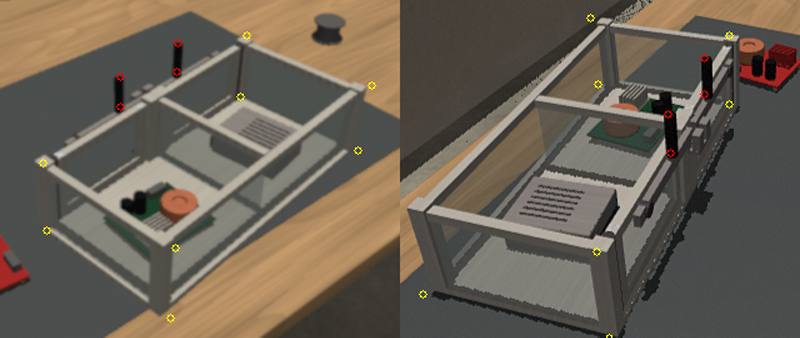

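The front-side fit holds to 1–3 px. Next: move above grip_right with the jaws turned to open along the cage's x.

Request:
send_rows([
  [[100, -60, 50, 0, 0, -0.3, 1], [504, -619, 50, 0, 0, -1.206, 1], [504, -619, 50, 0, 0, -1.206, 1], [504, -619, 50, 0, 0, -1.206, 1], [504, -619, 50, 0, 0, -1.206, 1], [504, -619, 50, 0, 0, -1.206, 1], [504, -619, 50, 0, 0, -1.206, 1], [504, -619, 50, 0, 0, -1.206, 1], [504, -619, 50, 0, 0, -1.206, 1], [504, -619, 50, 0, 0, -1.206, 1], [504, -619, 50, 0, 0, -1.206, 1], [504, -619, 50, 0, 0, -1.206, 1]],
])

```text
time_s: 2.35
tool_pos: [0.5191, 0.1503, 0.2735]
eef_rot: [[-0.137, 0.991, 0.001], [0.991, 0.137, 0.0], [0.0, 0.001, -1.0]]
ft_force: [0.1, 0.1, 0.4]
finger_gap: 0.997
```

Request:
send_rows([
  [[110, -150, 10, 0, 0, 0, 1], [110, -150, 10, 0, 0, 0, 1], [110, -150, 10, 0, 0, 0, 1], [110, -150, 10, 0, 0, 0, 1], [110, -150, 10, 0, 0, 0, 1], [110, -150, 10, 0, 0, 0, 1]],
])

```text
time_s: 2.95
tool_pos: [0.6281, 0.0015, 0.2826]
eef_rot: [[-0.136, 0.991, -0.001], [0.991, 0.136, 0.001], [0.001, -0.001, -1.0]]
ft_force: [-0.3, 0.8, 0.5]
finger_gap: 0.998
```

```bash
cat > fit.py <<'E'
from h import *
from scipy.optimize import least_squares
F={n:grab(n) for n in ['scene','side','wrist']}
P={'cage':[0,0,0],'grip_left':[-.014,.065,.156],'grip_right':[-.014,-.065,.156]}
obs=[]
for n in F:
    for t in P:
        for d in env.tip_of(t,n)[:1]: obs.append((n,t,P[t],np.array(d['position'])[::-1]*[640,480],d['conf']))
def W(p,P):
    c,s=np.cos(p[2]),np.sin(p[2]);return np.array([[c,-s,0],[s,c,0],[0,0,1]])@np.array(P)+[p[0],p[1],0]
r=lambda p:np.concatenate([proj(F[n],W(p,P))[0]-o for n,t,P,o,c in obs])
p=least_squares(r,[.65,.055,.142],loss='soft_l1',f_scale=2).x
print(env.get_state()['tool_pos'],env.get_state()['time_s'])
print(p[:2],np.degrees(p[2]))
for o,e in zip(obs,r(p).reshape(-1,2)):print(o[0],o[1],o[3].round(1),round(o[4],2),e.round(1))
print('gripR',W(p,P['grip_right']))
im=F['wrist']['image'][:,:,::-1].copy()
for y in (-.065,.065):
    for z in (.122,.174):
        u=proj(F['wrist'],W(p,[-.014,y,z]))[0];cv2.circle(im,tuple(int(v) for v in u),4,(0,0,255),1)
cv2.imwrite('pics/w1.png',im)
E
python3 fit.py
```

```text
[0.62798684 0.00240244 0.28314625] 3.55
[0.64879222 0.05061558] 7.6055414821442575
scene cage [373.  276.6] 0.61 [-1.5 -0.7]
scene grip_left [392.7 195. ] 0.96 [-2.  -1.9]
scene grip_right [347.1 222.3] 0.58 [-3.3 -2. ]
side cage [274.4 325.1] 0.71 [2.9 0.7]
side grip_left [267.3 268.5] 0.57 [-0.4  2.1]
side grip_right [294.7 226. ] 0.73 [ 0.6 -0.4]
wrist cage [342.5 161.4] 0.9 [ 1.5 -1.3]
wrist grip_left [340.3  79.2] 0.56 [ 0.9 -0.9]
wrist grip_right [335.9 251.5] 0.82 [1.6 2.3]
gripR [ 0.64351827 -0.01566553  0.156     ]
```

View pics/w1.png

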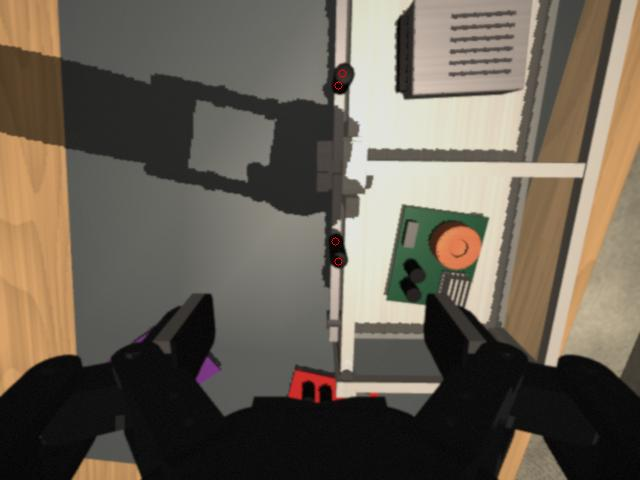

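The wrist picture shows grip_right at about (336,250), beside the green board's bay. Rod and overlay agree to within about 2 mm. I'll descend around it.

Request:
send_rows([
  [[15, -16, 0, 0, 0, 0, 1], [15, -16, -50, 0, 0, 0, 1], [15, -16, -90, 0, 0, 0, 1], [15, -16, -125, 0, 0, 0, 0.8], [15, -16, -146, 0, 0, 0, 0.6], [15, -16, -146, 0, 0, 0, 0.6], [15, -16, -146, 0, 0, 0, 0.6]],
])

```text
time_s: 4.25
tool_pos: [0.6433, -0.014, 0.1372]
eef_rot: [[-0.138, 0.99, -0.0], [0.99, 0.138, -0.0], [0.0, -0.0, -1.0]]
ft_force: [-0.1, 0.3, 0.2]
finger_gap: 0.596
```

```bash
python3 fit.py
```

```text
[ 0.64310731 -0.0138713   0.13721131] 4.85
[0.65169034 0.04770518] 5.836343579888988
scene cage [374.6 273.9] 0.69 [-3.3  3.3]
scene grip_left [391.6 194.7] 0.87 [-0.1 -0.3]
scene grip_right [341.8 222.3] 0.75 [ 1.  -1.3]
side cage [274.7 323.7] 0.66 [1.8 0.6]
side grip_left [265.7 271.8] 0.86 [-1.1 -2.8]
side grip_right [296.5 227.1] 0.89 [-0.9 -2.4]
wrist cage [336.  142.7] 0.77 [3.6 6.6]
wrist grip_left [335.2 148. ] 0.38 [  -0.5 -208.8]
wrist grip_right [319.5 318.9] 0.91 [-0.5  8.2]
gripR [ 0.64437259 -0.01838151  0.156     ]
```

View pics/w1.png

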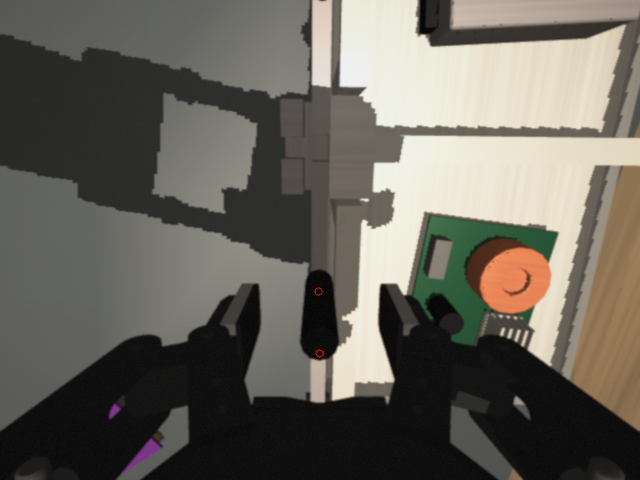

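Rod and jaws are both centred at column 319. Close the jaws.

Request:
send_rows([
  [[0, -1, 0, 0, 0, 0, 0.3], [0, -1, 0, 0, 0, 0, 0], [0, -1, 0, 0, 0, 0, 0], [0, -1, 0, 0, 0, 0, 0], [0, -1, 0, 0, 0, 0, 0], [0, -1, 0, 0, 0, 0, 0]],
])

```text
time_s: 5.45
tool_pos: [0.6432, -0.015, 0.1371]
eef_rot: [[-0.137, 0.991, 0.0], [0.991, 0.137, -0.0], [-0.0, 0.0, -1.0]]
ft_force: [0.4, -0.8, 1.7]
finger_gap: 0.147
```

```bash
cat > path.py <<'E'
import sys; from h import *
from scipy.spatial.transform import Rotation as R
yaw=np.radians(7.8); rs=np.array([-.014,-.150+.208,.108])  # screw rel hinge, cage frame
def pose(th,a): # returns grip point world offset from latched & rotation, for gate angle th, lift a (deg)
    Z=R.from_euler('z',np.radians(th)); X=R.from_euler('x',np.radians(a)); Y=R.from_euler('z',yaw)
    g=(Y*Z).apply(rs+X.apply([0,.085,.048])); return g,(Y*Z*X*Y.inv())
s=env.get_state(); print(s['tool_pos'],s['ft_force'],s['wrist_torque'],s['finger_gap'])
seq=[tuple(map(float,x.split(','))) for x in sys.argv[1:]]
g0,r0=pose(*seq[0])
off=np.array([0,0,-.019]) # TCP below grip point in latched, level attitude
T0=g0+r0.apply(off)
for q in seq[1:]:
    g,r=pose(*q); d=(g+r.apply(off)-T0)*1000; v=(r*r0.inv()).as_rotvec()
    print(q,[*d.round(1).tolist(),*v.round(3).tolist(),0])
E
python3 path.py 0,0 0,4 0,8 0,12 0,16 0,20 0,20
python3 path.py 0,20 4,20 8,20 12,20 16,20 20,20 24,20 28,20 32,20 36,20 40,20 44,20 48,20
```

```text
[ 0.64317363 -0.01497622  0.13712905] [ 0.35723706 -0.77776098  1.70571877] [-0.02095748  0.02342213 -0.03964688] 0.14733703781809732
(0.0, 4.0) [0.3, -2.2, 5.9, 0.069, 0.009, 0.0, 0]
(0.0, 8.0) [0.7, -4.8, 11.5, 0.138, 0.019, 0.0, 0]
(0.0, 12.0) [1.1, -7.8, 17.0, 0.208, 0.028, 0.0, 0]
(0.0, 16.0) [1.5, -11.2, 22.3, 0.277, 0.038, 0.0, 0]
(0.0, 20.0) [2.0, -14.9, 27.3, 0.346, 0.047, 0.0, 0]
(0.0, 20.0) [2.0, -14.9, 27.3, 0.346, 0.047, 0.0, 0]
[ 0.64317363 -0.01497622  0.13712905] [ 0.35723706 -0.77776098  1.70571877] [-0.02095748  0.02342213 -0.03964688] 0.14733703781809732
(4.0, 20.0) [-8.6, -2.5, 0.0, 0.0, 0.0, 0.07, 0]
(8.0, 20.0) [-17.1, -5.6, 0.0, -0.0, 0.0, 0.14, 0]
(12.0, 20.0) [-25.3, -9.2, 0.0, 0.0, 0.0, 0.209, 0]
(16.0, 20.0) [-33.2, -13.4, 0.0, -0.0, -0.0, 0.279, 0]
(20.0, 20.0) [-40.8, -18.2, 0.0, 0.0, -0.0, 0.349, 0]
(24.0, 20.0) [-48.1, -23.5, 0.0, -0.0, 0.0, 0.419, 0]
(28.0, 20.0) [-55.0, -29.3, 0.0, -0.0, -0.0, 0.489, 0]
(32.0, 20.0) [-61.4, -35.5, 0.0, -0.0, -0.0, 0.559, 0]
(36.0, 20.0) [-67.4, -42.2, 0.0, -0.0, -0.0, 0.628, 0]
(40.0, 20.0) [-73.0, -49.3, 0.0, -0.0, -0.0, 0.698, 0]
(44.0, 20.0) [-78.0, -56.7, 0.0, 0.0, 0.0, 0.768, 0]
(48.0, 20.0) [-82.5, -64.5, 0.0, -0.0, -0.0, 0.838, 0]
```

Forces are small and the gap of 0.147 matches a 14 mm rod. Lift the latch by 20°.

Request:
send_rows([
  [[0.2, -1, 3, 0.035, 0.005, 0, 0], [0.3, -2.2, 5.9, 0.069, 0.009, 0, 0], [0.5, -3.5, 8.7, 0.104, 0.014, 0, 0], [0.7, -4.8, 11.5, 0.138, 0.019, 0, 0], [1.1, -7.8, 17, 0.208, 0.028, 0, 0], [1.5, -11.2, 22.3, 0.277, 0.038, 0, 0], [2, -14.9, 27.3, 0.346, 0.047, 0, 0], [2, -14.9, 27.3, 0.346, 0.047, 0, 0], [2, -14.9, 27.3, 0.346, 0.047, 0, 0]],
])

```text
time_s: 6.35
tool_pos: [0.645, -0.0297, 0.1642]
eef_rot: [[-0.129, 0.991, -0.046], [0.931, 0.137, 0.339], [0.342, 0.001, -0.94]]
ft_force: [-0.1, 2.0, 0.7]
finger_gap: 0.146
```

Forces stayed low. Now swing the gate out.

Request:
send_rows([
  [[-4.3, -1.2, 0, 0, 0, 0.035, 0], [-8.6, -2.5, 0, 0, 0, 0.07, 0], [-17.1, -5.6, 0, 0, 0, 0.14, 0], [-25.3, -9.2, 0, 0, 0, 0.209, 0], [-33.2, -13.4, 0, 0, 0, 0.279, 0], [-40.8, -18.2, 0, 0, 0, 0.349, 0], [-48.1, -23.5, 0, 0, 0, 0.419, 0], [-55, -29.3, 0, 0, 0, 0.489, 0], [-61.4, -35.5, 0, 0, 0, 0.559, 0], [-67.4, -42.2, 0, 0, 0, 0.628, 0], [-73, -49.3, 0, 0, 0, 0.698, 0], [-73, -49.3, 0, 0, 0, 0.698, 0]],
])

```text
time_s: 7.55
tool_pos: [0.5719, -0.0793, 0.164]
eef_rot: [[-0.698, 0.669, -0.253], [0.63, 0.743, 0.227], [0.34, -0.001, -0.94]]
ft_force: [-1.3, -1.0, 0.1]
finger_gap: 0.147
```

```bash
python3 path.py 40,20 44,20 48,20 52,20 56,20 60,20 64,20 68,20 72,20 74,20
python3 path.py 74,20 74,16 74,12 74,8 74,4 74,0; python3 - <<'E'
from h import *
f=grab('side');cv2.imwrite('pics/s2.png',f['image'][:,:,::-1])
E
```

```text
[ 0.57191686 -0.07934017  0.16401868] [-1.34143591 -0.99592289  0.06081219] [-0.22708381 -0.22321411 -0.00929778] 0.14704832853481722
(44.0, 20.0) [-5.0, -7.5, 0.0, 0.0, 0.0, 0.07, 0]
(48.0, 20.0) [-9.5, -15.2, 0.0, 0.0, 0.0, 0.14, 0]
(52.0, 20.0) [-13.4, -23.3, 0.0, 0.0, 0.0, 0.209, 0]
(56.0, 20.0) [-16.8, -31.6, 0.0, 0.0, 0.0, 0.279, 0]
(60.0, 20.0) [-19.6, -40.2, 0.0, 0.0, 0.0, 0.349, 0]
(64.0, 20.0) [-21.7, -48.9, 0.0, 0.0, 0.0, 0.419, 0]
(68.0, 20.0) [-23.3, -57.8, 0.0, 0.0, 0.0, 0.489, 0]
(72.0, 20.0) [-24.2, -66.7, 0.0, 0.0, 0.0, 0.559, 0]
(74.0, 20.0) [-24.4, -71.2, 0.0, 0.0, 0.0, 0.593, 0]
[ 0.57191686 -0.07934017  0.16401868] [-1.34143591 -0.99592289  0.06081219] [-0.22708381 -0.22321411 -0.00929778] 0.14704832853481722
(74.0, 16.0) [-3.7, 0.5, -5.0, -0.01, -0.069, 0.0, 0]
(74.0, 12.0) [-7.1, 1.0, -10.3, -0.02, -0.138, -0.0, 0]
(74.0, 8.0) [-10.1, 1.5, -15.8, -0.03, -0.207, 0.0, 0]
(74.0, 4.0) [-12.7, 1.8, -21.5, -0.04, -0.276, 0.0, 0]
(74.0, 0.0) [-14.9, 2.1, -27.3, -0.05, -0.345, -0.0, 0]
```

View pics/s2.png

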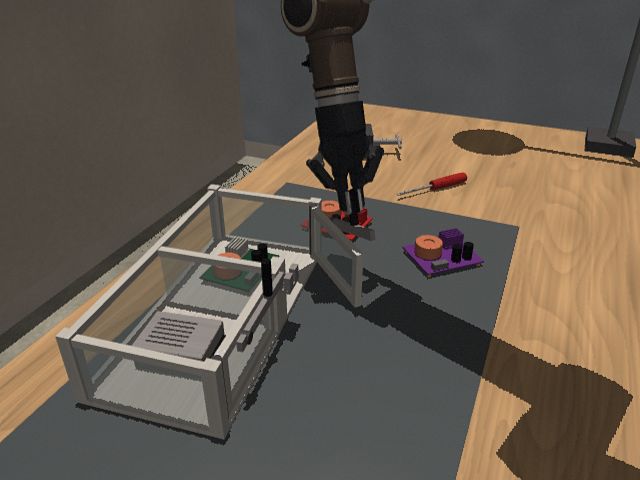

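The gate is swinging (its free end is at about (357,300)) and the left latch is still closed. Continue to 74°, watching the force, then lower the bar.

Request:
send_rows([
  [[-5, -7.5, 0, 0, 0, 0.07, 0], [-9.5, -15.2, 0, 0, 0, 0.14, 0], [-13.4, -23.3, 0, 0, 0, 0.209, 0], [-16.8, -31.6, 0, 0, 0, 0.279, 0], [-19.6, -40.2, 0, 0, 0, 0.349, 0], [-21.7, -48.9, 0, 0, 0, 0.419, 0], [-23.3, -57.8, 0, 0, 0, 0.489, 0], [-24.2, -66.7, 0, 0, 0, 0.559, 0], [-24.4, -71.2, 0, 0, 0, 0.593, 0], [-24.4, -71.2, 0, 0, 0, 0.593, 0]],
])

```text
time_s: 8.6
tool_pos: [0.5479, -0.1503, 0.1642]
eef_rot: [[-0.93, 0.142, -0.338], [0.134, 0.99, 0.048], [0.341, -0.0, -0.94]]
ft_force: [-0.0, -0.2, 0.3]
finger_gap: 0.146
```

Request:
send_rows([
  [[-3.7, 0.5, -5, -0.01, -0.069, 0, 0], [-7.1, 1, -10.3, -0.02, -0.138, 0, 0], [-10.1, 1.5, -15.8, -0.03, -0.207, 0, 0], [-12.7, 1.8, -21.5, -0.04, -0.276, 0, 0], [-14.5, 2, -26.3, -0.048, -0.335, 0, 0], [-14.5, 2, -26.3, -0.048, -0.335, 0, 0], [-14.5, 2, -26.3, -0.048, -0.335, 0, 0]],
])

```text
time_s: 9.3
tool_pos: [0.5336, -0.1478, 0.138]
eef_rot: [[-0.99, 0.142, -0.009], [0.142, 0.99, 0.003], [0.009, 0.001, -1.0]]
ft_force: [2.5, 0.4, -3.4]
finger_gap: 0.146
```

Request:
send_rows([
  [[0, 0, 0, 0, 0, 0, 0.6], [0, 0, 0, 0, 0, 0, 0.6], [0, 0, 0, 0, 0, 0, 0.6], [0, 0, 0, 0, 0, 0, 0.6], [0, 0, 30, 0, 0, 0, 0.6], [0, 0, 70, 0, 0, 0, 0.6], [0, 0, 120, 0, 0, 0, 0.6], [0, 0, 160, 0, 0, 0, 0.6], [0, 0, 200, 0, 0, 0, 0.6], [0, 0, 200, 0, 0, 0, 0.6], [0, 0, 200, 0, 0, 0, 0.6]],
])

```text
time_s: 10.4
tool_pos: [0.5337, -0.1486, 0.3396]
eef_rot: [[-0.99, 0.141, -0.008], [0.141, 0.99, 0.001], [0.008, 0.0, -1.0]]
ft_force: [0.2, -0.6, -0.8]
finger_gap: 0.6
```

```bash
python3 - <<'E'
from h import *
F={}
for n in ['side','wrist','scene']:
    F[n]=grab(n)
    for t in ['grip_left','grip_right','board']:
        print(n,t,[(round(d['conf'],2),(np.array(d['position'])[::-1]*[640,480]).round(1).tolist()) for d in env.tip_of(t,n)])
cv2.imwrite('pics/end.png',cv2.resize(np.hstack([F['side']['image'],F['wrist']['image']])[:,:,::-1],(800,300),interpolation=3))
cv2.imwrite('pics/end_w.png',F['wrist']['image'][:,:,::-1])
import sys; sys.path.insert(0,'.')
from scipy.spatial.transform import Rotation as R
for th in (0,60,70,74,80):
    g=R.from_euler('z',np.radians(7.8)).apply(R.from_euler('z',np.radians(th)).apply([-.014,.143,.156])+[0,-.208,0])+[.650,.0515,0]
    print(th,g.round(4),*[proj(F[n],g)[0].round(1) for n in ('side','wrist','scene')])
E
```

```text
side grip_left [(0.65, [270.1, 270.0])]
side grip_right [(0.82, [388.8, 204.3]), (0.23, [276.4, 322.5])]
side board [(0.79, [243.7, 270.8]), (0.74, [439.6, 257.9])]
wrist grip_left [(0.85, [599.1, 277.4])]
wrist grip_right [(0.83, [319.2, 216.2])]
wrist board [(0.8, [240.4, 305.5]), (0.77, [233.6, 142.3])]
scene grip_left [(0.7, [390.8, 194.2])]
scene grip_right [(0.56, [245.2, 222.7])]
scene board [(0.86, [232.1, 366.8]), (0.76, [189.0, 283.9]), (0.71, [375.7, 326.9])]
0 [ 0.645  -0.0148  0.156 ] [294.3 225.6] [466.5 309.7] [344.6 220.4]
60 [ 0.5405 -0.1135  0.156 ] [376.7 210.6] [356.9 222.6] [266.1 214.7]
70 [ 0.5355 -0.138   0.156 ] [384.1 204.8] [330.3 221.1] [253.1 218.2]
74 [ 0.5347 -0.148   0.156 ] [386.4 202.3] [319.6 221.7] [248.1 219.9]
80 [ 0.5348 -0.1631  0.156 ] [388.9 198.6] [303.8 224. ] [241.  222.8]
```

View pics/end.png

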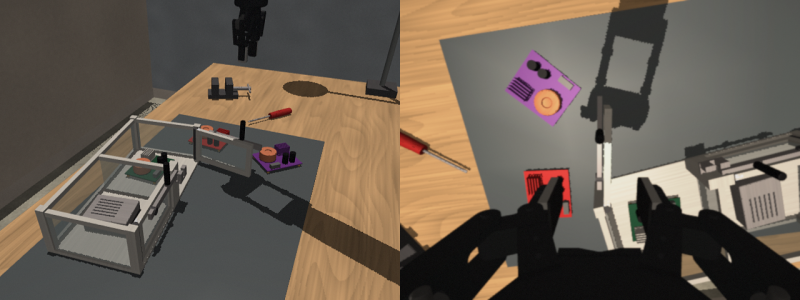

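The gate stands about 74° open with its rod upright at side ≈ (388,204). The left latch and the board are where they were, and the arm is clear. Handing in.

```bash
python3 -c "
from h import *
env.sign_off();print(env.get_state()['time_s'])"
```

```text
the job is handed in; nothing more can be done
the job is handed in; nothing more can be done
```

I opened the right gate, whose bay holds the green board, and handed the job in at about 10.5 s of the 38 s allowed. I gripped its latch rod, turned the bar up 20°, swung the gate about 74° and lowered the bar to about level. Then I let go and raised the tool 200 mm.

Last checks, made from the pictures before handing in:
- **Right gate:** the networks' grip positions fit about 74° open in the wrist view. The side and scene views put it nearer 70–80°. All are above 60°.
- **Right latch bar:** the rod looks upright and the bar level. I judged this by eye and did not measure the angle.
- **Left gate and board:** the left grip's position stayed within 3 pixels of the start in the side and scene views. The board stayed within about 2 pixels.
- **Forces:** the wrist force readings at the end of each move never passed about 5 N, and nothing touched the robot at the end.

One disagreement: the cage fit taken with the fingers around the rod was off. It missed by up to 8 pixels, and by 209 pixels for one false left-grip report. I used the earlier fit for the motion instead.

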